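# Set the trimming fence on a test plaque

## Robot

A 6-joint arm with a two-finger parallel gripper is mounted at the origin on the work surface. World frame = base frame: x ahead of the robot, y to its left, z up, the work surface at z = 0. Lengths are in m, angles in rad, forces in N, time in s.
With the tool pointing down it reaches from about 0.375 to 0.9 m from the base axis. Payload 3.1 kg.
Tool frame: the origin (TCP) lies midway between the tips of the shut fingers; the grasp point (between the pads) lies 19 mm behind it; z points along the fingers, y is the direction in which the jaws open and shut (so a half turn about z gives the same grasp; the last joint's range is limited). The gripper opens to 85 mm and grips with 20 to 120 N. Pads are 22 mm wide; open, the fingers measure 114 mm over their backs; the gripper's body (76 mm by 85 mm) begins 54 mm behind the grasp point. The pads swing forward as they close: fully open they stand 13 mm farther back than shut.
Start: joints at [1.161, 0.527, 1.433, -0, 1.181, -0.178], TCP at [0.144, 0.608, 0.231] pointing down, gripper open.
Joint ranges: [-3.08, 3.08], [-0.75, 2.2], [0.22, 2.44], [-1.43, 4.57], [0, 2.65], [-2.85, 2.85]. Speed limits (rad/s): [2.79, 2.79, 3.14, 3.14, 3.14, 3.14].

## Interface

Orientations are given as a unit quaternion [x, y, z, w].
In Python, from workcell import sensors, optics, bot gives the robot as it stands.
- The arm moves only by the tool play_rows, never from a script. Its argument "plan" is a list of rows, each an object of numbers: "claw": the finger opening in m, from 0 to 0.0854; "tx", "ty", "tz": the shift along the tool's x, y, z in m; "roll": the turn about the tool's z in degrees. In form: [{"claw": .., "tx": .., "ty": .., "tz": .., "roll": ..}, ...]. A call has 1 to 12 rows; each row shifts and turns the pose as measured when the row begins, along the tool's axes as they then stand; what a row does not reach is not made up. A row lasts 1/10 s, in which the tool goes at most 50 mm and 8.59 degrees, less where a joint would pass 70% of its speed; a pose out of reach is approached as far as the arm can. A call is refused whole if a number of a shift passes 0.05 or a number of a turn 8.59, either way. A call with a gripper value outside its range is refused whole. The fingers move at their own pace and stop on an object; "grip_force" is the grip in N (left out, the last holds). Time passes only in rows, so rows that do not move let the fingers close. It gives the time, the measured TCP pose, the force and the opening at its end, in the units of the state.
- sensors.get_obs(): the state, without advancing time (a new reading comes with each control period).
- optics.read_camera(name): name is "side" or "top"; returns a dict with "image" (480x640x3 uint8, red, green, blue), "depth" (480x640 float32, m along the optical axis (not along the pixel's ray), 0 where there is no reading), "K" (3x3 intrinsics, pixels), "dist" ([k1, k2, p1, p2, k3] as OpenCV has them; the pictures are not rectified), "world_from_camera" (4x4, takes a point from camera to world coordinates). Camera axes: x right, y down, z forward; pixel columns grow to the right and rows downward; lengths in m; the calibration is good to about 2 mm. A picture is of the moment at which its call begins.
- bot.hand_in(): hands the job in, once; it reports no verdict.
The state is a dict: "time": time; "joint_pos": joint angles; "joint_velocities": joint speeds; "effort": joint torques, N m; "tcp_pos": TCP position; "ee_rot": TCP orientation; "contact_force": force on the tool from outside, world axes, zero at the start; "wrist_torque": the same for the moment, N m; "opening": opening from 0.0 (shut) to 1.0 (fully open).
Only numpy, scipy, OpenCV 4.12 (cv2) and the standard library are available. Lean on these libraries where they do the work, as an engineer would, in place of code of your own. Each camera call takes 0.05 s, during which the arm holds its last target. There are 200 camera calls.

## Task

Get the plaque on the trimming jig ready for cutting: lay the straightedge flat on the jig's deck, flush along the plaque's near long edge and about centred on it. Then fit the loose T-handle fully down onto the keeper's square spindle and turn it counterclockwise (seen from above) to its stop, so that the keeper swings over the end of the straightedge. Leave the handle on the spindle, the straightedge still flush, and the other things on the bench where they are.

Things in the scene. Friction and masses are not known exactly. Their poses are not given: they have to be found in the camera images.
- jig: Fixed trimming jig: grey metal deck, top 12 mm above the bench, reaching x -100 to 100, y -120 to 170 mm. Origin on the bench below the middle of the plaque's near long edge; z up, yaw within 0.25 rad. It carries a screwed-down white plaque at x 0 to 75, y -80 to 80 mm, 10 mm thick.
- plaque_edge (a point): Middle of the foot of the plaque's near long edge, on the deck, 12 mm above the bench; axes as the jig's. The edge runs along y, 160 mm long; the plaque is at +x, the bare deck where the straightedge belongs at -x. Flush and centred, the straightedge's origin is at x = -20 mm, y = 0 here.
- straightedge: Loose aluminium straightedge, 200 mm long (its y), 40 mm wide (x), 6 mm thick, 0.15 to 0.35 kg, lying flat on the bench; its two long edges are alike, either may go against the plaque. A black grip rib stands along its middle: 90 mm long, 14 mm wide, from 6 to 42 mm above the underside. Origin: centre of the underside; z up.
- key: Loose T-handle, 67.5 mm tall, 0.16 kg, standing upright. Below, a 28 mm square steel socket (31.5 mm tall) with a square bore 17 mm wide, 24 mm deep, open at the bottom, sides along its x and y. Above, a black grip bar 80 mm long (x), 16 mm wide (y), 31.5 to 67.5 mm above the underside. Origin: centre of the underside; z up.
- keeper_seat (a point): On the spindle's axis, 29 mm above the bench, where the handle's underside rests when fully down; at jig x = -20, y = 140 mm. Above it the spindle: 14 mm square, 16 mm tall, then a 6 mm bevelled tip. z up, x out along the keeper arm; the square's sides are along x and y. The handle fits in any quarter-turn position, with about 0.2 rad of play each way.
- keeper (a joint): Turn (rad, counterclockwise from above) of spindle and keeper, a flat steel arm 18 mm wide reaching 70 mm from the axis, underside 21 mm above the bench (3 mm over a laid straightedge). 0: open, pointing mostly to jig -x; 1.25: at the stop, pointing to jig -y over the straightedge's end. Starts at 0 to 0.25; light friction (0.06 N m) holds it where left.
- jar: Bystander: amber glass jar with black lid, 48 mm across, 75 mm tall, upright; origin: centre of the underside.
- beaker: Bystander: glass beaker, 64 mm across, 85 mm tall; origin: centre of the underside.
- offcut: Bystander: white plastic offcut, 50 by 80 by 10 mm, lying flat and loose on the bench, with no jig under it; origin: centre of the underside.
- screwdriver: Bystander: screwdriver lying on the bench between the robot and the jig.
- weight: Bystander: knobbed brass balance weight, 36 mm across, 60 mm tall; origin: centre of the underside.
- brush: Bystander: small brush lying on the bench to the left.
There are look-alikes about, which are no part of the job. There is more than one size of the key; the one meant has the size given above.

How it is judged:
By the outcome, as a careful person would: the job done as asked, in the order asked, and still so for the second after the job is handed in, with the robot touching nothing.
It also fails if it takes over 72 s, if anything falls off the work surface, if the arm or the gripper's body presses on something with over 40 N, if the wrist force passes 120 N, or if a joint passes its speed limit or range.

## Working session

There is one attempt and no reset: what is moved stays moved. The work goes in short steps, Python scripts to look and compute and a tool call to move; the robot and the scene stay as the last step left them, time stands still between calls to the robot, and variables do not carry over. Pictures are saved under pics/ and viewed, about 8 in all and at most 12, crops included, and the job is handed in when it is done.

Besides the shell and the picture viewer there is one more tool, called after "Call:" as name([rows], argument=value, ...), one row to a line, values as JSON. play_rows: Moves the arm, as the interface text tells. Its arguments: {"type":"object","properties":{"plan":{"type":"array"},"grip_force":{"type":"number"}},"required":["plan"]}

```bash
ls; mkdir -p pics; cat > h.py <<'E'
import numpy as np, cv2
from workcell import sensors, optics, bot
def grab(n,save=None):
    c=optics.read_camera(n); c['K']=np.array(c['K'],float); c['dist']=np.array(c['dist'],float); c['T']=np.array(c['world_from_camera'],float)
    if save: cv2.imwrite('pics/'+save,cv2.cvtColor(c['image'],cv2.COLOR_RGB2BGR)); np.savez('pics/'+save[:-4]+'.npz',**{k:c[k] for k in('image','depth','K','dist','T')})
    return c
def load(n): return dict(np.load('pics/'+n+'.npz'))
def plane(c,uv,z):
    p=cv2.undistortPoints(np.array(uv,float).reshape(-1,1,2),c['K'],c['dist']).reshape(-1,2)
    d=np.c_[p,np.ones(len(p))]@c['T'][:3,:3].T; o=c['T'][:3,3]
    return o+d*((z-o[2])/d[:,2])[:,None]
def cloud(c):
    v,u=np.mgrid[0:480,0:640]; uv=np.stack([u,v],-1).reshape(-1,2).astype(float)
    p=cv2.undistortPoints(uv.reshape(-1,1,2),c['K'],c['dist']).reshape(-1,2)
    P=np.c_[p,np.ones(len(p))]*c['depth'].reshape(-1,1)
    return (P@c['T'][:3,:3].T+c['T'][:3,3]).reshape(480,640,3)
def proj(c,P):
    T=np.linalg.inv(c['T']); r,_=cv2.Rodrigues(T[:3,:3]); return cv2.projectPoints(np.array(P,float).reshape(-1,1,3),r,T[:3,3],c['K'],c['dist'])[0].reshape(-1,2)
E
python3 - <<'E'
from h import *
for n in('top','side'):
    c=grab(n,n+'0.png'); print(n,c['T'].round(3).tolist(),c['K'][0,0],(c['depth']>0).mean())
print(sensors.get_obs())
E
```

```text
pics
top [[-0.018, -0.996, 0.088, 0.419], [-1.0, 0.016, -0.018, 0.01], [0.017, -0.088, -0.996, 1.447], [0.0, 0.0, 0.0, 1.0]] 617.1569370479041 0.9960677083333334
side [[0.866, -0.26, 0.428, 0.137], [-0.5, -0.465, 0.73, -0.686], [0.009, -0.846, -0.533, 0.566], [0.0, 0.0, 0.0, 1.0]] 466.72819815990636 0.9958984375
{'time': 0.1, 'joint_pos': array([ 1.16052001e+00,  5.28393263e-01,  1.43376959e+00, -1.92487809e-05,
        1.18139682e+00, -1.78518885e-01]), 'joint_velocities': array([ 0.00031522, -0.00294382, -0.00517225,  0.00011468, -0.00206272,
       -0.00129243]), 'effort': array([-7.99266691e-04, -4.43305743e+01, -1.78585446e+01, -2.57683332e-04,
        3.87923777e-03,  1.03963611e-06]), 'tcp_pos': array([0.14328344, 0.60769568, 0.2304206 ]), 'ee_rot': array([ 1.15615863e-01,  9.93293514e-01, -9.43778473e-04, -2.76861071e-04]), 'contact_force': array([ 0.47030059, -0.44573824, -0.19315527]), 'wrist_torque': array([ 0.05404344,  0.01983464, -0.01879733]), 'opening': 1.0012582787631739}
```

View pics/top0.png

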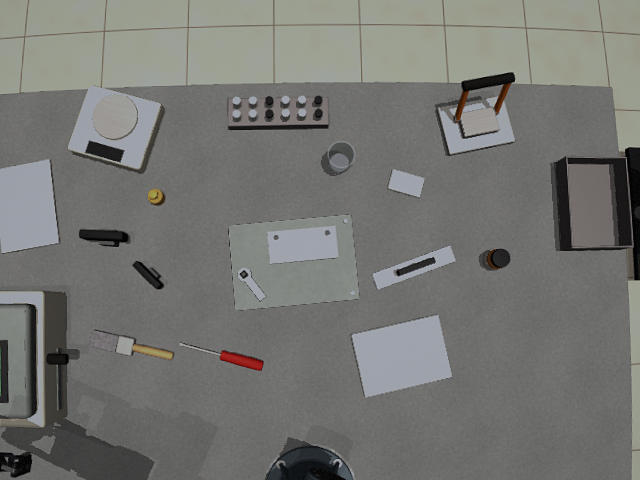

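View pics/side0.png

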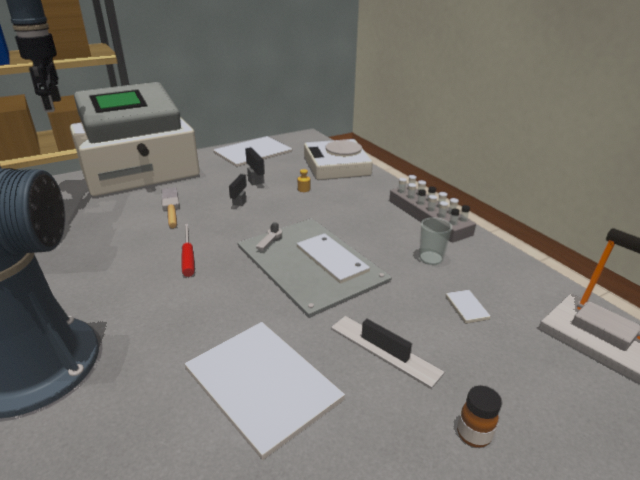

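The top view shows the jig deck around (293,262), the plaque at (302,245), the spindle at (244,272) with its keeper arm reaching to (262,298), and the straightedge at (414,267). Two T-handles could be the key: A at (103,237) and B at (148,275). The straightedge's look-alikes are the white sheets at (402,356) and (25,205) and the offcut at (406,183), none of which has a rib. Next I'll measure the handles.

```bash
python3 - <<'E'
from h import *
t=load('top0'); s=load('side0')
P=cloud(t); im=t['image']; 
def rect(mask,z,c,roi):
    m=np.zeros((480,640),np.uint8); x0,y0,x1,y1=roi; m[y0:y1,x0:x1]=mask[y0:y1,x0:x1]*255
    k=max(cv2.findContours(m,0,cv2.CHAIN_APPROX_NONE)[0],key=cv2.contourArea)
    w=plane(c,k.reshape(-1,2),z)[:,:2]
    r=cv2.minAreaRect((w*1000).astype(np.float32)); print(np.round(r[0],1),np.round(r[1],1),round(r[2],1),'n',len(k),'px',k.reshape(-1,2).mean(0).round(0)); return r
mx=im.max(2).astype(int)
for roi in[(70,220,140,255),(125,255,170,295)]:
    h=P[...,2]
    sub=h[roi[1]:roi[3],roi[0]:roi[2]]; print('max h',np.sort(sub.ravel())[-30::5].round(4))
    rect((h>sub.max()-0.008),sub.max(),t,roi); rect(mx<50,sub.max(),t,roi)
print('white level',im[245,290],im[262,240],im[280,390],im[290,100])
print('deck');rect((P[...,2]>0.006)&(P[...,2]<0.04),0.012,t,(220,205,370,320))
print('plaque');rect(im.min(2)>190,0.022,t,(255,222,345,268))
print('edge');rect(im.min(2)>150,0.006,t,(365,235,465,300))
print('rib');rect(mx<70,0.042,t,(365,235,465,300))
print('rib h',np.percentile(P[262:270,405:425,2],[50,95]))
a=cv2.resize(im[215:310,65:275],None,fx=3.5,fy=3.5,interpolation=2)
b=cv2.resize(s['image'][140:250,190:300],None,fx=3.2,fy=3.2,interpolation=2)
o=np.zeros((a.shape[0]+b.shape[0],max(a.shape[1],b.shape[1]),3),np.uint8);o=o[:, :];o[:a.shape[0],:a.shape[1]]=a;o[a.shape[0]:,:b.shape[1]]=b
cv2.imwrite('pics/crop1.png',o[...,::-1][:, :]);print(o.shape)
E
```

```text
max h [0.0922 0.0927 0.0933 0.095  1.447  1.447 ]
[418.5  10.3] [0. 0.] 0.0 n 1 px [ 81. 254.]
[418.5  10.3] [0. 0.] 0.0 n 139 px [105. 238.]
max h [0.0709 0.0713 0.0716 0.0719 0.0731 1.447 ]
[418.5  10.3] [0. 0.] 0.0 n 1 px [134. 288.]
[418.5  10.3] [0. 0.] 0.0 n 87 px [150. 274.]
white level [160 165 173] [132 137 131] [159 164 172] [113 113 111]
deck
[530.9  29.4] [204.  291.5] 4.3 n 415 px [293. 262.]
plaqueTraceback (most recent call last):
  File "<stdin>", line 16, in <module>
  File "<stdin>", line 6, in rect
ValueError: max() iterable argument is empty
```

```bash
cat >> h.py <<'E'
def rect(mask,z,c,roi,name=''):
    m=np.zeros((480,640),np.uint8); x0,y0,x1,y1=roi; m[y0:y1,x0:x1]=mask[y0:y1,x0:x1]*255
    k=max(cv2.findContours(m,0,cv2.CHAIN_APPROX_NONE)[0],key=cv2.contourArea)
    w=plane(c,k.reshape(-1,2),z)[:,:2]
    r=cv2.minAreaRect((w*1000).astype(np.float32)); print(name,'ctr',np.round(r[0],1),'size',np.round(r[1],1),'ang',round(r[2],1)); return r
E
python3 - <<'E'
from h import *
t=load('top0'); s=load('side0')
P=cloud(t); h=P[...,2]; im=t['image'].astype(int); mx=im.max(2); blue=im[...,2]-im[...,0]
print(blue[245,290],blue[262,240],blue[280,390],blue[300,100])
rect((h>0.082)&(h<.2),0.0925,t,(70,220,140,255),'keyA top')
rect((h>0.060)&(h<.2),0.0675,t,(125,255,170,295),'keyB top')
rect((h>0.006)&(h<0.04),0.012,t,(220,205,370,320),'deck')
w=(im.min(2)>145)&(blue>7)
rect(w,0.022,t,(260,222,345,268),'plaque')
rect(w|(mx<70),0.006,t,(365,235,465,300),'edge')
rect((mx<70),0.042,t,(365,235,465,300),'rib dark')
rect((h>.034)&(h<.2),0.042,t,(365,235,465,300),'rib depth')
rect((h>.018)&(h<.06),0.025,t,(235,262,270,305),'keeper')
rect((h>.04)&(h<.06),0.05,t,(235,262,270,305),'spindle')
print('rib h',np.percentile(h[262:270,405:425],[50,95]))
a=cv2.resize(t['image'][215:310,65:275],None,fx=3.2,fy=3.2,interpolation=2)
b=cv2.resize(s['image'][140:250,190:300],None,fx=2.6,fy=2.6,interpolation=2)
o=np.zeros((a.shape[0]+b.shape[0],a.shape[1],3),np.uint8);o[:a.shape[0]]=a;o[a.shape[0]:,:b.shape[1]]=b
cv2.imwrite('pics/crop1.png',o[...,::-1]);print(o.shape)
E
```

```text
13 -1 13 -1
keyA top ctr [593.6 458.8] size [103.1  21.3] ang 86.1
keyB top ctr [503.  360.9] size [80.1 17.1] ang 46.8
deck ctr [530.9  29.4] size [204.  291.5] ang 4.3
plaque ctr [570.6   7.2] size [ 74.4 160. ] ang 4.4
edge ctr [ 513.7 -255.4] size [ 41.2 198.4] ang 19.3
rib dark ctr [ 513.7 -251.6] size [13.8 93.8] ang 18.7
rib depth ctr [ 513.7 -253.8] size [14.  90.8] ang 18.7
keeper ctr [479.  128.3] size [85.7 32.4] ang 30.3
spindle ctr [501.6 141.6] size [13.9 13.2] ang 33.0
rib h [0.04006331 0.04638535]
(590, 672, 3)
```

View pics/crop1.png

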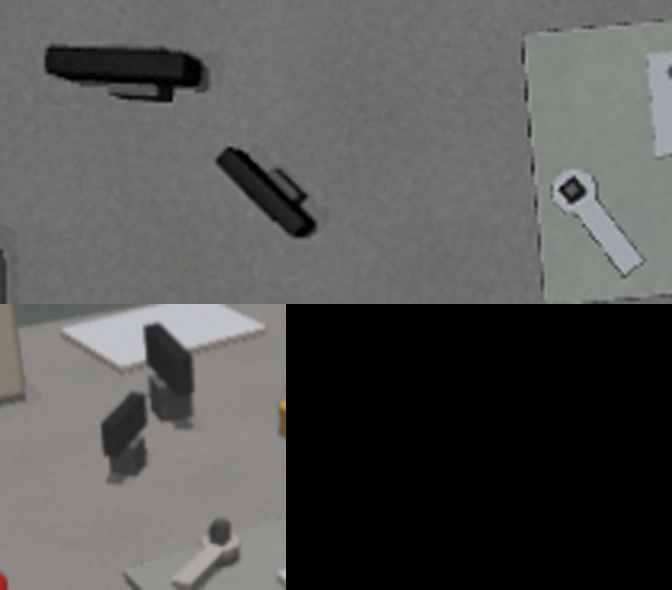

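The candidates are A, with its bar top at 93 mm and 103 mm long, and B, at about 68 mm and 80 x 17 mm. B at pixel (148,275) matches the description. Both handles stand upright. The crop also shows the keeper arm pointing to about world 211°. Moving to the straightedge now.

Call:
play_rows([
  {"claw":0.085,"tx":-0.048,"ty":-0.022,"tz":0,"roll":0},
  {"claw":0.085,"tx":-0.048,"ty":-0.022,"tz":0,"roll":0},
  {"claw":0.085,"tx":-0.048,"ty":-0.022,"tz":0,"roll":0},
  {"claw":0.085,"tx":-0.048,"ty":-0.022,"tz":0,"roll":0},
  {"claw":0.085,"tx":-0.048,"ty":-0.022,"tz":0,"roll":0},
  {"claw":0.085,"tx":-0.048,"ty":-0.022,"tz":0,"roll":0},
  {"claw":0.085,"tx":-0.048,"ty":-0.022,"tz":0,"roll":0},
  {"claw":0.085,"tx":-0.048,"ty":-0.022,"tz":0,"roll":0},
  {"claw":0.085,"tx":-0.014,"ty":-0.048,"tz":0,"roll":0},
  {"claw":0.085,"tx":-0.014,"ty":-0.048,"tz":0,"roll":0},
  {"claw":0.085,"tx":-0.014,"ty":-0.048,"tz":0,"roll":0},
  {"claw":0.085,"tx":-0.014,"ty":-0.048,"tz":0,"roll":0},
])

```text
time: 1.3
tcp_pos: [0.4786, 0.1629, 0.2252]
ee_rot: [0.109, 0.994, -0.001, -0.001]
contact_force: [0.6, -0.4, -0.2]
opening: 0.993
```

```bash
cat >> h.py <<'E'
from scipy.spatial.transform import Rotation as Ro
def go(x,y,yaw,z=None,mod=180):
    o=sensors.get_obs(); R=Ro.from_quat(o['ee_rot']).as_matrix(); p=o['tcp_pos']
    ya=np.degrees(np.arctan2(R[1,1],R[0,1])); d=np.array([x,y,p[2] if z is None else z])-p
    r=-(yaw-ya)
    if mod: r=(r+mod/2)%mod-mod/2
    print('t',round(o['time'],2),'tcp',p.round(4),'yaw',round(ya,2),'tilt',R[:,2].round(4),'F',o['contact_force'].round(1),'M',o['wrist_torque'].round(2),'open',round(o['opening'],3),'j6',round(o['joint_pos'][5],2))
    print('now shift',(R.T@d).round(4),'roll',round(r,2),'; shift if rolled first',(Ro.from_euler('z',r,degrees=True).as_matrix().T@R.T@d).round(4))
E
python3 -c "
from h import *
go(.5137,-.254,19,.15)"
```

```text
t 1.3 tcp [0.4786 0.1629 0.2252] yaw 77.49 tilt [-0.0015 -0.0014 -1.    ] F [ 0.6 -0.4 -0.2] M [ 0.01 -0.02  0.01] open 0.993 j6 -1.24
now shift [-0.1247 -0.3992  0.0757] roll 58.49 ; shift if rolled first [-0.4055 -0.1024  0.0757]
```

Call:
play_rows([
  {"claw":0.085,"tx":-0.0139,"ty":-0.0444,"tz":0.008,"roll":0},
  {"claw":0.085,"tx":-0.0139,"ty":-0.0444,"tz":0.008,"roll":0},
  {"claw":0.085,"tx":-0.0139,"ty":-0.0444,"tz":0.008,"roll":0},
  {"claw":0.085,"tx":-0.0139,"ty":-0.0444,"tz":0.008,"roll":0},
  {"claw":0.085,"tx":-0.0139,"ty":-0.0444,"tz":0.008,"roll":0},
  {"claw":0.085,"tx":-0.0139,"ty":-0.0444,"tz":0.008,"roll":0},
  {"claw":0.085,"tx":-0.0139,"ty":-0.0444,"tz":0.008,"roll":0},
  {"claw":0.085,"tx":-0.0139,"ty":-0.0444,"tz":0.008,"roll":0},
  {"claw":0.085,"tx":-0.0139,"ty":-0.0444,"tz":0.008,"roll":0},
  {"claw":0.085,"tx":0,"ty":0,"tz":0,"roll":8.5},
  {"claw":0.085,"tx":0,"ty":0,"tz":0,"roll":8.5},
  {"claw":0.085,"tx":0,"ty":0,"tz":0,"roll":8.5},
])

```text
time: 2.5
tcp_pos: [0.5114, -0.2809, 0.1473]
ee_rot: [0.332, 0.943, -0.0, -0.001]
contact_force: [-0.4, 0.5, 0.3]
opening: 0.997
```

Call:
play_rows([
  {"claw":0.06,"tx":0,"ty":0,"tz":0,"roll":8.5},
  {"claw":0.06,"tx":0,"ty":0,"tz":0,"roll":8.5},
  {"claw":0.06,"tx":0,"ty":0,"tz":0,"roll":8.5},
  {"claw":0.06,"tx":0,"ty":0,"tz":0,"roll":7.5},
  {"claw":0.06,"tx":0,"ty":0,"tz":0,"roll":0},
])

```text
time: 3.0
tcp_pos: [0.5096, -0.2808, 0.1447]
ee_rot: [0.59, 0.808, -0.0, -0.003]
contact_force: [0.0, 0.0, 0.1]
opening: 0.702
```

```bash
python3 -c "
from h import *
go(.5137,-.254,18.9,.08)"
```

```text
t 3.0 tcp [ 0.5096 -0.2808  0.1447] yaw 17.72 tilt [-0.0056  0.003  -1.    ] F [0.  0.  0.1] M [ 0.05 -0.06 -0.04] open 0.702 j6 -1.0
now shift [0.024  0.0123 0.0647] roll -1.18 ; shift if rolled first [0.0237 0.0128 0.0647]
```

Call:
play_rows([
  {"claw":0.06,"tx":0.012,"ty":0.006,"tz":0.025,"roll":-1},
  {"claw":0.06,"tx":0.012,"ty":0.006,"tz":0.025,"roll":0},
  {"claw":0.06,"tx":0,"ty":0,"tz":0.01,"roll":0},
  {"claw":0.06,"tx":0,"ty":0,"tz":0,"roll":0},
])

```text
time: 3.4
tcp_pos: [0.5141, -0.2549, 0.0835]
ee_rot: [0.578, 0.816, -0.001, -0.002]
contact_force: [-0.9, -0.1, 0.2]
opening: 0.703
```

```bash
python3 -c "
from h import *
go(.5137,-.254,18.9,.015)"
```

```text
t 3.4 tcp [ 0.5141 -0.2549  0.0835] yaw 19.34 tilt [-3.7e-03  9.0e-04 -1.0e+00] F [-0.9 -0.1  0.2] M [-0.02 -0.01 -0.01] open 0.703 j6 -0.99
now shift [0.0008 0.0001 0.0685] roll 0.44 ; shift if rolled first [0.0008 0.0001 0.0685]
```

Call:
play_rows([
  {"claw":0.06,"tx":0,"ty":0,"tz":0.02,"roll":0.4},
  {"claw":0.06,"tx":0,"ty":0,"tz":0.02,"roll":0},
  {"claw":0.06,"tx":0,"ty":0,"tz":0.014,"roll":0},
  {"claw":0.06,"tx":0,"ty":0,"tz":0.008,"roll":0},
  {"claw":0.06,"tx":0,"ty":0,"tz":0.004,"roll":0},
  {"claw":0.06,"tx":0,"ty":0,"tz":0,"roll":0},
])

```text
time: 4.0
tcp_pos: [0.5175, -0.2602, 0.019]
ee_rot: [0.58, 0.815, -0.001, 0.003]
contact_force: [-0.7, 0.1, -0.7]
opening: 0.701
```

```bash
python3 -c "
from h import *
go(.5137,-.254,18.9,.014)"
```

```text
t 4.0 tcp [ 0.5175 -0.2602  0.019 ] yaw 19.15 tilt [ 0.0037 -0.0056 -1.    ] F [-0.7  0.1 -0.7] M [0.01 0.04 0.05] open 0.701 j6 -0.99
now shift [ 0.0072 -0.0015  0.0049] roll 0.25 ; shift if rolled first [ 0.0072 -0.0016  0.0049]
```

Call:
play_rows([
  {"claw":0.06,"tx":0.007,"ty":-0.0015,"tz":0.004,"roll":0.2},
  {"claw":0.0,"tx":0,"ty":0,"tz":0,"roll":0},
  {"claw":0.0,"tx":0,"ty":0,"tz":0,"roll":0},
  {"claw":0.0,"tx":0,"ty":0,"tz":0,"roll":0},
  {"claw":0.0,"tx":0,"ty":0,"tz":0,"roll":0},
  {"claw":0.0,"tx":0,"ty":0,"tz":0,"roll":0},
], grip_force=50)

```text
time: 4.6
tcp_pos: [0.5146, -0.2541, 0.0168]
ee_rot: [0.581, 0.814, -0.001, 0.005]
contact_force: [-0.2, 0.1, -1.6]
opening: 0.154
```

```bash
python3 -c "
from h import *
go(.5137,-.254,18.9,.09)"
```

```text
t 4.6 tcp [ 0.5146 -0.2541  0.0168] yaw 18.97 tilt [ 0.0068 -0.0078 -0.9999] F [-0.2  0.1 -1.6] M [ 0.   -0.01  0.03] open 0.154 j6 -0.98
now shift [-0.0003 -0.0005 -0.0732] roll 0.07 ; shift if rolled first [-0.0003 -0.0005 -0.0732]
```

Call:
play_rows([
  {"claw":0.0,"tx":0,"ty":0,"tz":-0.01,"roll":0},
  {"claw":0.0,"tx":0,"ty":0,"tz":-0.02,"roll":0},
  {"claw":0.0,"tx":0,"ty":0,"tz":-0.025,"roll":0},
  {"claw":0.0,"tx":0,"ty":0,"tz":-0.015,"roll":3},
  {"claw":0.0,"tx":0,"ty":0,"tz":0,"roll":6},
  {"claw":0.0,"tx":0,"ty":0,"tz":0,"roll":5},
  {"claw":0.0,"tx":0,"ty":0,"tz":0,"roll":0},
])

```text
time: 5.3
tcp_pos: [0.5135, -0.2535, 0.0925]
ee_rot: [0.679, 0.734, -0.001, 0.005]
contact_force: [-0.1, 0.1, -1.6]
opening: 0.156
```

```bash
python3 -c "
from h import *
go(.509,.003,4.4,.09)"
```

```text
t 5.3 tcp [ 0.5135 -0.2535  0.0925] yaw 4.47 tilt [ 0.0062 -0.0077 -1.    ] F [-0.1  0.1 -1.6] M [0.03 0.   0.04] open 0.156 j6 -0.73
now shift [0.2561 0.0155 0.0004] roll 0.07 ; shift if rolled first [0.2561 0.0152 0.0004]
```

Call:
play_rows([
  {"claw":0.0,"tx":0.02,"ty":0.0015,"tz":0,"roll":0},
  {"claw":0.0,"tx":0.035,"ty":0.002,"tz":0,"roll":0},
  {"claw":0.0,"tx":0.035,"ty":0.002,"tz":0,"roll":0},
  {"claw":0.0,"tx":0.035,"ty":0.002,"tz":0,"roll":0},
  {"claw":0.0,"tx":0.035,"ty":0.002,"tz":0,"roll":0},
  {"claw":0.0,"tx":0.035,"ty":0.002,"tz":0,"roll":0},
  {"claw":0.0,"tx":0.025,"ty":0.001,"tz":0,"roll":0},
  {"claw":0.0,"tx":0.01,"ty":0.001,"tz":0,"roll":0},
  {"claw":0.0,"tx":0,"ty":0,"tz":0,"roll":0},
  {"claw":0.0,"tx":0,"ty":0,"tz":0,"roll":0},
])

```text
time: 6.3
tcp_pos: [0.5032, -0.0089, 0.0908]
ee_rot: [0.674, 0.739, -0.002, 0.003]
contact_force: [-0.1, -0.6, -1.2]
opening: 0.155
```

```bash
python3 - <<'E'
from h import *
go(.509,.003,4.4,.03)
c=grab('side','side1.png'); t=grab('top')
o=cv2.resize(c['image'][140:380,180:500],None,fx=2,fy=2); cv2.imwrite('pics/s1c.png',o[...,::-1])
E
```

```text
t 6.3 tcp [ 0.5032 -0.0089  0.0908] yaw 5.32 tilt [ 0.0018 -0.0066 -1.    ] F [-0.1 -0.6 -1.2] M [-0.04  0.02 -0.02] open 0.155 j6 -0.32
now shift [0.0117 0.0068 0.0607] roll 0.92 ; shift if rolled first [0.0118 0.0066 0.0607]
```

View pics/s1c.png

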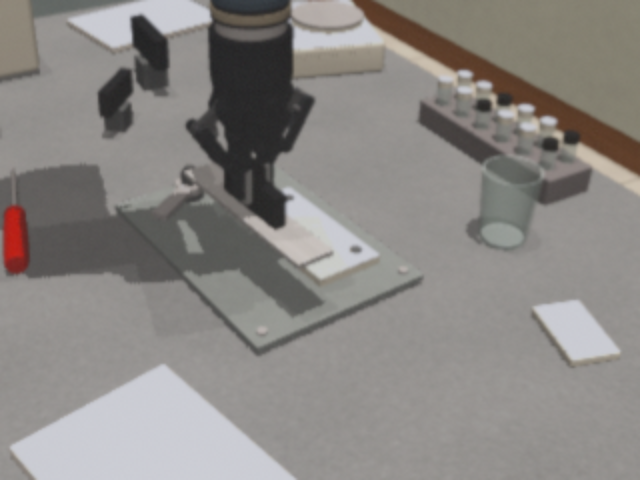

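The straightedge is held level over the deck, with its end at crop (330,255). The keeper and spindle are clear at (188,178). Correcting the position and lowering.

Call:
play_rows([
  {"claw":0.0,"tx":0.006,"ty":0.003,"tz":0.01,"roll":0.9},
  {"claw":0.0,"tx":0.006,"ty":0.003,"tz":0.015,"roll":0},
  {"claw":0.0,"tx":0,"ty":0,"tz":0.015,"roll":0},
  {"claw":0.0,"tx":0,"ty":0,"tz":0.007,"roll":0},
  {"claw":0.0,"tx":0,"ty":0,"tz":0,"roll":0},
  {"claw":0.0,"tx":0,"ty":0,"tz":0,"roll":0},
])

```text
time: 7.0
tcp_pos: [0.5116, -0.0018, 0.0402]
ee_rot: [0.684, 0.729, -0.001, 0.004]
contact_force: [0.2, 0.1, -0.9]
opening: 0.156
```

```bash
python3 -c "
from h import *
go(.510,.003,4.4,.029)"
```

```text
t 7.0 tcp [ 0.5116 -0.0018  0.0402] yaw 3.62 tilt [ 0.005  -0.0075 -1.    ] F [ 0.2  0.1 -0.9] M [ 0.01  0.02 -0.04] open 0.156 j6 -0.27
now shift [ 0.005  -0.0013  0.0112] roll -0.78 ; shift if rolled first [ 0.005  -0.0012  0.0112]
```

Call:
play_rows([
  {"claw":0.0,"tx":0.005,"ty":-0.004,"tz":0,"roll":-0.7},
  {"claw":0.0,"tx":0,"ty":0,"tz":0.005,"roll":0},
  {"claw":0.0,"tx":0,"ty":0,"tz":0.004,"roll":0},
  {"claw":0.0,"tx":0,"ty":0,"tz":0,"roll":0},
  {"claw":0.0,"tx":0,"ty":0,"tz":0,"roll":0},
])

```text
time: 7.5
tcp_pos: [0.5079, 0.0028, 0.0319]
ee_rot: [0.68, 0.733, -0.0, 0.006]
contact_force: [0.5, 0.3, -1.4]
opening: 0.152
```

```bash
python3 -c "
from h import *
go(.508,.003,4.4,.029)"
```

```text
t 7.5 tcp [0.5079 0.0028 0.0319] yaw 4.33 tilt [ 0.008  -0.0081 -0.9999] F [ 0.5  0.3 -1.4] M [0.04 0.02 0.01] open 0.152 j6 -0.28
now shift [0.0002 0.0001 0.0029] roll -0.07 ; shift if rolled first [0.0002 0.0001 0.0029]
```

Call:
play_rows([
  {"claw":0.0,"tx":0,"ty":0,"tz":0.002,"roll":0},
  {"claw":0.0,"tx":0,"ty":0,"tz":0.001,"roll":0},
  {"claw":0.0,"tx":0,"ty":0,"tz":0,"roll":0},
])

```text
time: 7.8
tcp_pos: [0.5083, 0.0027, 0.0289]
ee_rot: [0.68, 0.733, -0.0, 0.006]
contact_force: [0.8, -0.2, -1.9]
opening: 0.15
```

Call:
play_rows([
  {"claw":0.0,"tx":0,"ty":0.002,"tz":0,"roll":0},
  {"claw":0.0,"tx":0,"ty":0.002,"tz":0,"roll":0},
  {"claw":0.0,"tx":0,"ty":0,"tz":0,"roll":0},
])

```text
time: 8.1
tcp_pos: [0.5128, 0.003, 0.029]
ee_rot: [0.68, 0.733, 0.0, 0.006]
contact_force: [0.7, -0.1, -1.6]
opening: 0.153
```

```bash
python3 -c "
from h import *
go(.513,.003,4.4,.029)"
```

```text
t 8.1 tcp [0.5128 0.003  0.029 ] yaw 4.33 tilt [ 0.0093 -0.0084 -0.9999] F [ 0.7 -0.1 -1.6] M [0.03 0.02 0.03] open 0.153 j6 -0.27
now shift [-0.      0.0002  0.    ] roll -0.07 ; shift if rolled first [-0.      0.0002  0.    ]
```

Call:
play_rows([
  {"claw":0.0,"tx":0,"ty":0,"tz":0.001,"roll":0},
  {"claw":0.0,"tx":0,"ty":0,"tz":0.001,"roll":0},
  {"claw":0.0,"tx":0,"ty":0,"tz":0,"roll":0},
])

```text
time: 8.4
tcp_pos: [0.513, 0.003, 0.0292]
ee_rot: [0.68, 0.733, 0.0, 0.007]
contact_force: [-0.2, 0.6, -2.4]
opening: 0.154
```

Call:
play_rows([
  {"claw":0.0,"tx":0,"ty":0.001,"tz":0,"roll":0},
  {"claw":0.0,"tx":0,"ty":0.001,"tz":0,"roll":0},
  {"claw":0.0,"tx":0,"ty":0,"tz":0,"roll":0},
])

```text
time: 8.7
tcp_pos: [0.515, 0.0032, 0.0291]
ee_rot: [0.68, 0.733, 0.0, 0.006]
contact_force: [-0.5, 0.0, -1.6]
opening: 0.15
```

```bash
python3 -c "
from h import *
go(.513,.003,4.4,.029)"
```

```text
t 8.7 tcp [0.515  0.0032 0.0291] yaw 4.35 tilt [ 0.0096 -0.0087 -0.9999] F [-0.5  0.  -1.6] M [-0.02  0.06 -0.01] open 0.15 j6 -0.27
now shift [-0.    -0.002  0.   ] roll -0.05 ; shift if rolled first [-0.    -0.002  0.   ]
```

Call:
play_rows([
  {"claw":0.0,"tx":0,"ty":0,"tz":0.003,"roll":0},
  {"claw":0.0,"tx":0,"ty":0,"tz":0.001,"roll":0},
])

```text
time: 8.9
tcp_pos: [0.5151, 0.0032, 0.0289]
ee_rot: [0.679, 0.734, 0.0, 0.007]
contact_force: [-1.0, -0.1, -1.0]
opening: 0.149
```

```bash
python3 - <<'E'
from h import *
go(.513,.003,4.4,.029)
c=grab('side'); t=grab('top','top2.png')
o=cv2.resize(c['image'][190:330,225:405],None,fx=4,fy=4,interpolation=2); cv2.imwrite('pics/s2c.png',o[...,::-1])
E
```

```text
t 8.9 tcp [0.5151 0.0032 0.0289] yaw 4.4 tilt [ 0.0101 -0.0091 -0.9999] F [-1.  -0.1 -1. ] M [-0.07  0.28  0.03] open 0.149 j6 -0.27
now shift [-0.     -0.0021 -0.0002] roll -0.0 ; shift if rolled first [-0.     -0.0021 -0.0002]
```

View pics/s2c.png

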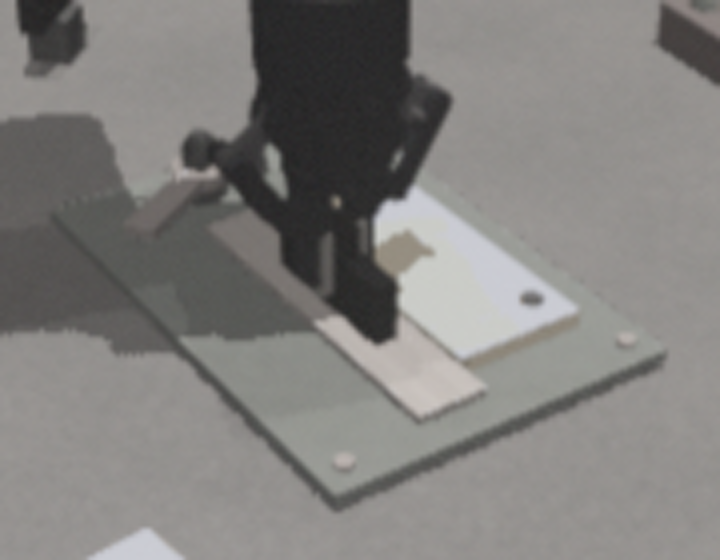

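The straightedge lies on the deck with its near end at crop (450,400) and its edge by the plaque's foot at (460,355). It looks nearly flush. I'll push gently in +x until the force shows contact.

Call:
play_rows([
  {"claw":0.0,"tx":0,"ty":0.002,"tz":0,"roll":0},
  {"claw":0.0,"tx":0,"ty":0.002,"tz":0,"roll":0},
])

```text
time: 9.2
tcp_pos: [0.5152, 0.0034, 0.0287]
ee_rot: [0.679, 0.734, -0.003, 0.004]
contact_force: [-4.7, -3.6, 4.2]
opening: 0.153
```

Call:
play_rows([
  {"claw":0.0,"tx":0,"ty":0.003,"tz":0,"roll":0},
])

```text
time: 9.3
tcp_pos: [0.5152, 0.0035, 0.0287]
ee_rot: [0.679, 0.734, -0.005, 0.001]
contact_force: [-8.5, -5.1, 11.7]
opening: 0.157
```

```bash
python3 -c "
from h import *
go(.513,.003,4.4,.029)"
```

```text
t 9.3 tcp [0.5152 0.0035 0.0287] yaw 4.51 tilt [-0.0051 -0.0088 -0.9999] F [-8.5 -5.1 11.7] M [-0.86  1.37 -0.09] open 0.157 j6 -0.27
now shift [-0.0003 -0.0023 -0.0003] roll 0.11 ; shift if rolled first [-0.0003 -0.0023 -0.0003]
```

Call:
play_rows([
  {"claw":0.045,"tx":0,"ty":0,"tz":0,"roll":0},
  {"claw":0.045,"tx":0,"ty":0,"tz":0,"roll":0},
  {"claw":0.045,"tx":0,"ty":0,"tz":0,"roll":0},
  {"claw":0.045,"tx":0,"ty":0,"tz":-0.01,"roll":0},
  {"claw":0.045,"tx":0,"ty":0,"tz":-0.02,"roll":0},
  {"claw":0.045,"tx":0,"ty":0,"tz":-0.04,"roll":0},
  {"claw":0.045,"tx":0,"ty":0,"tz":-0.04,"roll":0},
  {"claw":0.06,"tx":0.01,"ty":-0.01,"tz":-0.04,"roll":0},
  {"claw":0.06,"tx":0.04,"ty":-0.02,"tz":-0.02,"roll":0},
  {"claw":0.06,"tx":0.045,"ty":-0.02,"tz":0,"roll":0},
  {"claw":0.06,"tx":0.045,"ty":-0.02,"tz":0,"roll":0},
  {"claw":0.06,"tx":0.04,"ty":-0.005,"tz":0,"roll":0},
])

```text
time: 10.5
tcp_pos: [0.4352, 0.1798, 0.2094]
ee_rot: [0.683, 0.73, 0.004, 0.009]
contact_force: [0.5, -0.8, -0.6]
opening: 0.703
```

Call:
play_rows([
  {"claw":0.06,"tx":0.045,"ty":0.01,"tz":0,"roll":8},
  {"claw":0.06,"tx":0.045,"ty":0.01,"tz":0,"roll":8},
  {"claw":0.06,"tx":0.0,"ty":0,"tz":0,"roll":8},
  {"claw":0.06,"tx":0.0,"ty":0,"tz":0,"roll":8},
  {"claw":0.06,"tx":0.0,"ty":0,"tz":0,"roll":8},
  {"claw":0.06,"tx":0.0,"ty":0,"tz":0,"roll":7},
  {"claw":0.06,"tx":0.0,"ty":0,"tz":0,"roll":0},
])

```text
time: 11.2
tcp_pos: [0.4524, 0.2773, 0.2151]
ee_rot: [0.919, 0.394, 0.013, 0.006]
contact_force: [0.4, 0.8, -0.2]
opening: 0.701
```

```bash
python3 - <<'E'
from h import *
go(.503,.361,-43.2,.14)
t=grab('top','top3.png'); P=cloud(t); h=P[...,2]; im=t['image'].astype(int); mx=im.max(2); blue=im[...,2]-im[...,0]
o=cv2.resize(t['image'][200:320,110:365],None,fx=3,fy=3,interpolation=2); cv2.imwrite('pics/t3c.png',o[...,::-1])
rect((h>.045)&(h<.07),0.054,t,(255,255,345,300),'rib on deck')
E
```

```text
t 11.2 tcp [0.4524 0.2773 0.2151] yaw -43.6 tilt [ 2.870e-02 -9.000e-04 -9.996e-01] F [ 0.4  0.8 -0.2] M [0.02 0.1  0.01] open 0.701 j6 1.11
now shift [ 0.094  -0.0227  0.0764] roll -0.4 ; shift if rolled first [ 0.0942 -0.022   0.0764]
rib on deck ctr [512.5   1.1] size [14.4 88.9] ang 4.4
```

View pics/t3c.png

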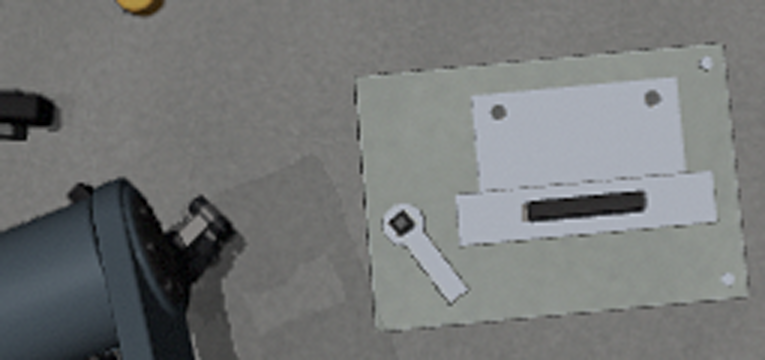

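The straightedge is on the deck and flush: crop (460..715, 172..245), with the plaque directly above and no gap. The rib's centre measures (512.5,1.1) at 4.4°, against a target of (513,3) at 4.4°. Now the key.

Call:
play_rows([
  {"claw":0.06,"tx":0.015,"ty":-0.004,"tz":0,"roll":0},
  {"claw":0.06,"tx":0.025,"ty":-0.007,"tz":0.01,"roll":0},
  {"claw":0.06,"tx":0.025,"ty":-0.007,"tz":0.01,"roll":0},
  {"claw":0.06,"tx":0.02,"ty":-0.004,"tz":0.01,"roll":0},
  {"claw":0.06,"tx":0.008,"ty":0,"tz":0.01,"roll":0},
  {"claw":0.06,"tx":0,"ty":0,"tz":0.015,"roll":0},
  {"claw":0.06,"tx":0,"ty":0,"tz":0.01,"roll":0},
  {"claw":0.06,"tx":0,"ty":0,"tz":0,"roll":0},
])

```text
time: 12.05
tcp_pos: [0.5037, 0.3616, 0.1512]
ee_rot: [0.915, 0.402, 0.014, 0.006]
contact_force: [0.2, -0.6, -0.2]
opening: 0.703
```

```bash
python3 - <<'E'
from h import *
go(.503,.361,-43.2,.11)
t=load('top0'); s=load('side0')
# cross-check key top centre from side view
h=cloud(s)[...,2]; rect((h>.058)&(h<.08),0.0675,s,(225,170,250,206),'keyB side depth')
E
```

```text
t 12.05 tcp [0.5037 0.3616 0.1512] yaw -42.55 tilt [ 3.120e-02 -2.000e-04 -9.995e-01] F [ 0.2 -0.6 -0.2] M [ 0.02 -0.02 -0.03] open 0.703 j6 1.2
now shift [-0.0018 -0.001   0.0412] roll 0.65 ; shift if rolled first [-0.0018 -0.001   0.0412]
keyB side depth ctr [505.8 351.3] size [101.   23.9] ang 45.2
```

Call:
play_rows([
  {"claw":0.05,"tx":-0.001,"ty":-0.001,"tz":0.015,"roll":0.6},
  {"claw":0.05,"tx":0,"ty":0,"tz":0.02,"roll":0},
  {"claw":0.05,"tx":0,"ty":0,"tz":0.02,"roll":0},
  {"claw":0.05,"tx":0,"ty":0,"tz":0.013,"roll":0},
  {"claw":0.05,"tx":0,"ty":0,"tz":0,"roll":0},
  {"claw":0.05,"tx":0,"ty":0,"tz":0,"roll":0},
])

```text
time: 12.65
tcp_pos: [0.5058, 0.3598, 0.0848]
ee_rot: [0.917, 0.398, 0.016, 0.006]
contact_force: [-0.1, 1.1, -0.1]
opening: 0.582
```

```bash
python3 - <<'E'
from h import *
go(.503,.361,-43.2,.039)
E
```

```text
t 12.65 tcp [0.5058 0.3598 0.0848] yaw -43.12 tilt [ 0.0348  0.001  -0.9994] F [-0.1  1.1 -0.1] M [-0.02  0.03  0.02] open 0.582 j6 1.21
now shift [-0.0021 -0.004   0.0457] roll 0.08 ; shift if rolled first [-0.0021 -0.004   0.0457]
```

Call:
play_rows([
  {"claw":0.05,"tx":-0.002,"ty":-0.004,"tz":0.01,"roll":0},
  {"claw":0.05,"tx":0,"ty":0,"tz":0.014,"roll":0},
  {"claw":0.05,"tx":0,"ty":0,"tz":0.012,"roll":0},
  {"claw":0.05,"tx":0,"ty":0,"tz":0.006,"roll":0},
  {"claw":0.05,"tx":0,"ty":0,"tz":0,"roll":0},
  {"claw":0.05,"tx":0,"ty":0,"tz":0,"roll":0},
])

```text
time: 13.25
tcp_pos: [0.5039, 0.3619, 0.041]
ee_rot: [0.917, 0.398, 0.018, 0.006]
contact_force: [0.5, -0.2, -0.4]
opening: 0.588
```

```bash
python3 - <<'E'
from h import *
go(.503,.361,-43.2,.039)
c=grab('side'); 
o=cv2.resize(c['image'][130:250,150:310],None,fx=4,fy=4,interpolation=2); cv2.imwrite('pics/s3c.png',o[...,::-1])
E
```

```text
t 13.25 tcp [0.5039 0.3619 0.041 ] yaw -43.09 tilt [ 0.038   0.0025 -0.9993] F [ 0.5 -0.2 -0.4] M [-0.02  0.06  0.  ] open 0.588 j6 1.22
now shift [-0.0013 -0.0001  0.002 ] roll 0.11 ; shift if rolled first [-0.0013 -0.0001  0.002 ]
```

View pics/s3c.png

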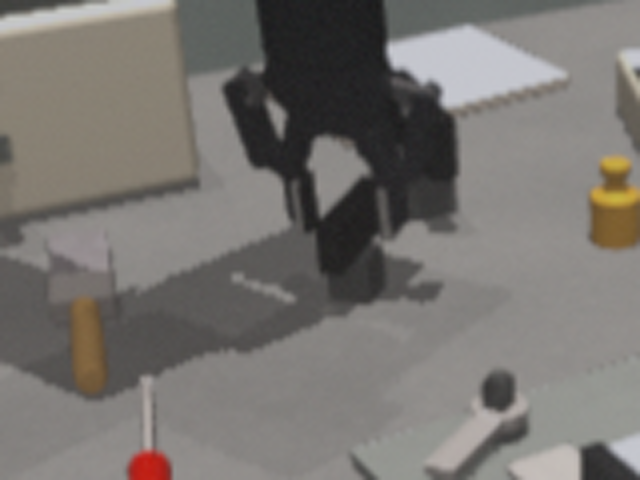

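The fingers straddle the bar of the chosen key (crop (348,225)), and the look-alike stands clear behind. Closing.

Call:
play_rows([
  {"claw":0.0,"tx":-0.001,"ty":0,"tz":0.001,"roll":0},
  {"claw":0.0,"tx":0,"ty":0,"tz":0,"roll":0},
  {"claw":0.0,"tx":0,"ty":0,"tz":0,"roll":0},
  {"claw":0.0,"tx":0,"ty":0,"tz":0,"roll":0},
  {"claw":0.0,"tx":0,"ty":0,"tz":0,"roll":0},
], grip_force=50)

```text
time: 13.8
tcp_pos: [0.5036, 0.3613, 0.041]
ee_rot: [0.917, 0.398, 0.019, 0.006]
contact_force: [0.4, 0.5, -1.5]
opening: 0.178
```

Call:
play_rows([
  {"claw":0.0,"tx":0,"ty":0,"tz":-0.01,"roll":0},
  {"claw":0.0,"tx":0,"ty":0,"tz":-0.02,"roll":0},
  {"claw":0.0,"tx":0,"ty":0,"tz":-0.025,"roll":0},
  {"claw":0.0,"tx":0,"ty":0,"tz":-0.025,"roll":0},
  {"claw":0.0,"tx":0,"ty":0,"tz":-0.01,"roll":0},
  {"claw":0.0,"tx":0,"ty":0,"tz":0,"roll":0},
])

```text
time: 14.4
tcp_pos: [0.4988, 0.3605, 0.135]
ee_rot: [0.917, 0.398, 0.017, 0.006]
contact_force: [-0.3, -0.5, -1.0]
opening: 0.172
```

```bash
python3 - <<'E'
from h import *
go(.502,.142,-58.5)
E
```

```text
t 14.4 tcp [0.4988 0.3605 0.135 ] yaw -43.09 tilt [ 0.0367  0.0021 -0.9993] F [-0.3 -0.5 -1. ] M [-0.01  0.01  0.01] open 0.172 j6 1.21
now shift [-0.1574  0.1516 -0.0003] roll 15.41 ; shift if rolled first [-0.1115  0.188  -0.0003]
```

Call:
play_rows([
  {"claw":0.0,"tx":-0.01,"ty":0.01,"tz":0,"roll":0},
  {"claw":0.0,"tx":-0.02,"ty":0.019,"tz":0,"roll":0},
  {"claw":0.0,"tx":-0.025,"ty":0.024,"tz":0,"roll":0},
  {"claw":0.0,"tx":-0.025,"ty":0.024,"tz":0,"roll":0},
  {"claw":0.0,"tx":-0.025,"ty":0.024,"tz":0,"roll":0},
  {"claw":0.0,"tx":-0.02,"ty":0.02,"tz":0,"roll":0},
  {"claw":0.0,"tx":-0.012,"ty":0.012,"tz":0,"roll":4},
  {"claw":0.0,"tx":-0.005,"ty":0.005,"tz":0,"roll":5},
  {"claw":0.0,"tx":0,"ty":0,"tz":0,"roll":4},
  {"claw":0.0,"tx":0,"ty":0,"tz":0,"roll":2},
  {"claw":0.0,"tx":0,"ty":0,"tz":0,"roll":0},
  {"claw":0.0,"tx":0,"ty":0,"tz":0,"roll":0},
])

```text
time: 15.6
tcp_pos: [0.4905, 0.1434, 0.1219]
ee_rot: [0.963, 0.269, 0.003, 0.004]
contact_force: [-0.1, 1.2, -0.7]
opening: 0.175
```

```bash
python3 - <<'E'
from h import *
go(.502,.142,-58.5)
c=grab('side','side4.png'); t=grab('top','top4.png')
o=cv2.resize(c['image'][150:290,200:360],None,fx=4,fy=4,interpolation=2); cv2.imwrite('pics/s4c.png',o[...,::-1])
# predicted pixel of spindle tip axis (.502,.142,.051) and seat
print(proj(c,[[.502,.142,.051],[.502,.142,.029]]))
E
```

```text
t 15.6 tcp [0.4905 0.1434 0.1219] yaw -58.78 tilt [ 0.0081 -0.0052 -1.    ] F [-0.1  1.2 -0.7] M [0.02 0.02 0.03] open 0.175 j6 1.1
now shift [0.0091 0.0071 0.0001] roll -0.28 ; shift if rolled first [0.009  0.0072 0.0001]
[[271.82171556 223.1941492 ]
 [272.25249951 231.71376177]]
```

View pics/s4c.png

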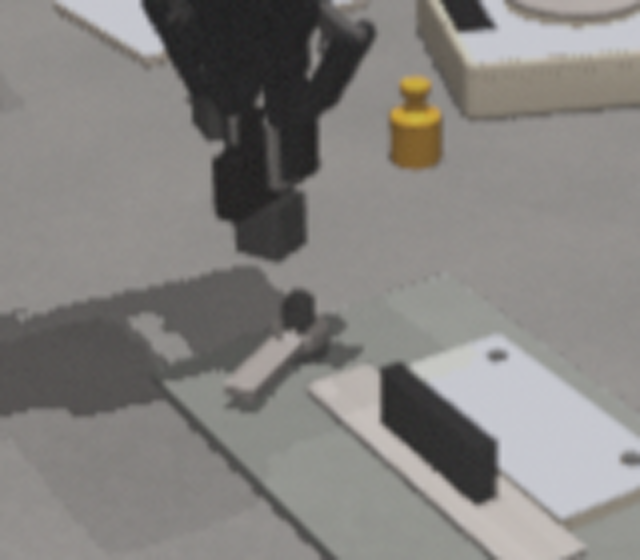

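The key is in hand with its socket bottom at crop (271,255). The spindle tip is at (298,297), so the key has to move about 7 px to the right in this view. Lowering a little and measuring one against the other.

Call:
play_rows([
  {"claw":0.0,"tx":0.006,"ty":0.005,"tz":0,"roll":0},
  {"claw":0.0,"tx":0.006,"ty":0.005,"tz":0.005,"roll":0},
  {"claw":0.0,"tx":0,"ty":0,"tz":0.008,"roll":0},
  {"claw":0.0,"tx":0,"ty":0,"tz":0,"roll":0},
  {"claw":0.0,"tx":0,"ty":0,"tz":0,"roll":0},
])

```text
time: 16.2
tcp_pos: [0.5084, 0.1415, 0.1077]
ee_rot: [0.963, 0.27, 0.004, 0.004]
contact_force: [0.5, 0.5, -1.4]
opening: 0.177
```

```bash
python3 - <<'E'
from h import *
go(.506,.143,-58.5)
c=grab('side','side5.png'); t=grab('top','top5.png')
o=cv2.resize(c['image'][185:245,235:315],None,fx=8,fy=8,interpolation=2)
cv2.imwrite('pics/s5c.png',o[...,::-1])
g=c['image'].max(2)
print('rows 205..230'); 
for v in range(204,234): print(v,g[v,256:292].tolist())
E
```

```text
t 16.2 tcp [0.5084 0.1415 0.1077] yaw -58.65 tilt [ 0.0095 -0.0051 -0.9999] F [ 0.5  0.5 -1.4] M [-0.    0.01  0.  ] open 0.177 j6 1.09
now shift [-0.0013 -0.0025 -0.    ] roll -0.15 ; shift if rolled first [-0.0013 -0.0025 -0.    ]
rows 205..230
204 [146, 144, 143, 143, 144, 133, 74, 42, 40, 38, 41, 40, 41, 40, 40, 39, 40, 39, 42, 41, 48, 58, 62, 63, 61, 56, 56, 70, 108, 140, 146, 144, 143, 143, 144, 144]
205 [144, 144, 143, 143, 144, 135, 84, 44, 38, 41, 41, 39, 40, 38, 38, 38, 36, 41, 44, 51, 57, 62, 63, 58, 55, 55, 53, 67, 103, 140, 143, 145, 144, 145, 144, 145]
206 [143, 145, 143, 144, 145, 134, 86, 47, 38, 40, 38, 42, 38, 38, 39, 40, 41, 47, 52, 57, 62, 60, 55, 54, 53, 52, 52, 62, 99, 137, 142, 144, 144, 144, 144, 144]
207 [144, 144, 145, 145, 145, 135, 89, 46, 37, 40, 41, 41, 38, 41, 38, 41, 47, 53, 58, 57, 60, 58, 55, 54, 50, 53, 54, 63, 101, 139, 143, 143, 146, 145, 145, 144]
208 [142, 142, 143, 145, 145, 136, 104, 60, 51, 43, 43, 40, 41, 43, 47, 51, 54, 56, 58, 59, 58, 59, 52, 55, 52, 53, 52, 63, 101, 140, 144, 145, 144, 145, 144, 143]
209 [143, 141, 143, 144, 144, 140, 128
[... 3327 characters left out ...]
8, 56, 59, 57, 71, 100, 102, 93, 89, 88, 89, 90, 87, 87, 88, 91, 93, 93]
230 [96, 95, 97, 97, 94, 95, 96, 95, 96, 98, 96, 98, 103, 103, 83, 62, 60, 60, 57, 56, 56, 59, 79, 103, 113, 105, 90, 88, 89, 91, 89, 89, 89, 89, 91, 89]
231 [97, 98, 99, 97, 96, 97, 96, 96, 97, 94, 93, 91, 105, 103, 89, 65, 62, 61, 56, 56, 61, 75, 98, 125, 147, 138, 94, 88, 88, 89, 89, 90, 89, 89, 91, 90]
232 [98, 99, 97, 98, 96, 97, 97, 96, 95, 91, 85, 88, 101, 104, 99, 92, 89, 88, 78, 76, 83, 97, 120, 152, 159, 136, 93, 88, 88, 90, 88, 90, 90, 90, 92, 105]
233 [97, 99, 98, 98, 97, 97, 96, 93, 93, 89, 85, 90, 96, 105, 108, 113, 124, 146, 146, 142, 135, 114, 120, 142, 134, 109, 89, 89, 88, 88, 90, 89, 89, 90, 103, 125]
```

View pics/s5c.png

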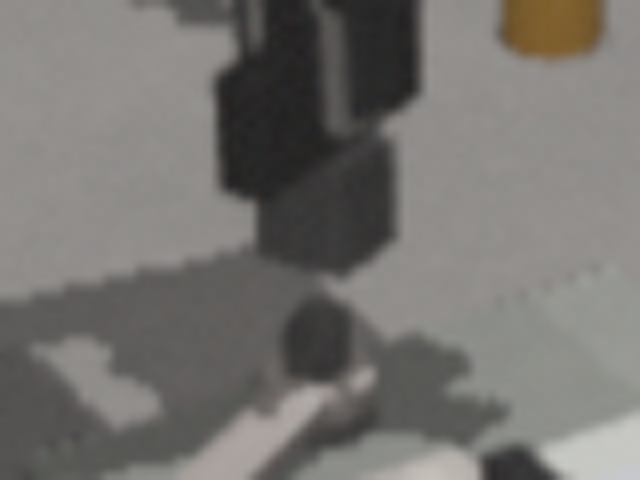

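```bash
python3 - <<'E'
from h import *
c=load('side5')
k=plane(c,[[275.4,215.7]],.0667)[0]; s=plane(c,[[274.1,225.2]],.045)[0]; s2=plane(c,[[274.1,222.8]],.051)[0]
print(k,s,s2,'key-spindle',(k-s).round(4))
print('corners',plane(c,[[267,216.7],[283.8,214.6],[276.6,218.8]],.0667).round(4).tolist())
E
```

```text
[0.51202234 0.14316741 0.0667    ] [0.50683621 0.1410147  0.045     ] [0.50716694 0.14113483 0.051     ] key-spindle [0.0052 0.0022 0.0217]
corners [[0.4939, 0.148, 0.0667], [0.5305, 0.1387, 0.0667], [0.5082, 0.1292, 0.0667]]
```

Call:
play_rows([
  {"claw":0.0,"tx":-0.0035,"ty":-0.002,"tz":0,"roll":0},
  {"claw":0.0,"tx":0,"ty":0,"tz":0.004,"roll":0},
  {"claw":0.0,"tx":0,"ty":0,"tz":0.004,"roll":0},
  {"claw":0.0,"tx":0,"ty":0,"tz":0.002,"roll":0},
  {"claw":0.0,"tx":0,"ty":0,"tz":0,"roll":0},
])

```text
time: 16.8
tcp_pos: [0.5031, 0.1416, 0.0974]
ee_rot: [0.963, 0.27, 0.004, 0.004]
contact_force: [-0.6, -0.1, -2.3]
opening: 0.179
```

```bash
python3 - <<'E'
from h import *
go(.5045,.142,-58.5,.085)
E
```

```text
t 16.8 tcp [0.5031 0.1416 0.0974] yaw -58.62 tilt [ 0.0093 -0.0051 -0.9999] F [-0.6 -0.1 -2.3] M [ 0.02 -0.02 -0.03] open 0.179 j6 1.09
now shift [0.0013 0.0003 0.0124] roll -0.12 ; shift if rolled first [0.0013 0.0003 0.0124]
```

Call:
play_rows([
  {"claw":0.0,"tx":0.0015,"ty":0,"tz":0.003,"roll":0},
  {"claw":0.0,"tx":0,"ty":0,"tz":0.003,"roll":0},
  {"claw":0.0,"tx":0,"ty":0,"tz":0.003,"roll":0},
  {"claw":0.0,"tx":0,"ty":0,"tz":0,"roll":0},
])

```text
time: 17.2
tcp_pos: [0.5049, 0.1424, 0.0876]
ee_rot: [0.963, 0.27, 0.004, 0.004]
contact_force: [-1.5, -0.6, -1.2]
opening: 0.176
```

```bash
python3 - <<'E'
from h import *
go(.5045,.142,-58.5,.085)
E
```

```text
t 17.2 tcp [0.5049 0.1424 0.0876] yaw -58.62 tilt [ 0.0096 -0.0051 -0.9999] F [-1.5 -0.6 -1.2] M [ 0.03  0.03 -0.04] open 0.176 j6 1.09
now shift [-0.0006  0.0001  0.0026] roll -0.12 ; shift if rolled first [-0.0006  0.0001  0.0026]
```

Call:
play_rows([
  {"claw":0.0,"tx":0,"ty":0,"tz":0.003,"roll":0},
  {"claw":0.0,"tx":0,"ty":0,"tz":0.003,"roll":0},
  {"claw":0.0,"tx":0,"ty":0,"tz":0,"roll":0},
])

```text
time: 17.5
tcp_pos: [0.5048, 0.1423, 0.081]
ee_rot: [0.963, 0.27, 0.004, 0.004]
contact_force: [0.8, -0.8, -1.9]
opening: 0.174
```

```bash
python3 - <<'E'
from h import *
go(.5045,.142,-58.5,.07)
E
```

```text
t 17.5 tcp [0.5048 0.1423 0.081 ] yaw -58.62 tilt [ 0.0091 -0.0052 -0.9999] F [ 0.8 -0.8 -1.9] M [0.03 0.03 0.03] open 0.174 j6 1.09
now shift [-0.0005 -0.      0.011 ] roll -0.12 ; shift if rolled first [-0.0005 -0.      0.011 ]
```

Call:
play_rows([
  {"claw":0.0,"tx":0,"ty":0,"tz":0.003,"roll":0},
  {"claw":0.0,"tx":0,"ty":0,"tz":0.003,"roll":0},
  {"claw":0.0,"tx":0,"ty":0,"tz":0.002,"roll":0},
  {"claw":0.0,"tx":0,"ty":0,"tz":0,"roll":0},
])

```text
time: 17.9
tcp_pos: [0.5048, 0.1422, 0.0722]
ee_rot: [0.963, 0.27, 0.004, 0.004]
contact_force: [0.4, 0.1, -1.4]
opening: 0.177
```

Call:
play_rows([
  {"claw":0.0,"tx":0,"ty":0,"tz":0.003,"roll":0},
  {"claw":0.0,"tx":0,"ty":0,"tz":0.002,"roll":0},
])

```text
time: 18.1
tcp_pos: [0.505, 0.1421, 0.0695]
ee_rot: [0.963, 0.271, 0.004, 0.004]
contact_force: [-6.8, -1.1, 30.3]
opening: 0.178
```

```bash
python3 - <<'E'
from h import *
go(.5045,.142,-58.5,.07)
E
```

```text
t 18.1 tcp [0.505  0.1421 0.0695] yaw -58.6 tilt [ 0.0095 -0.0055 -0.9999] F [-6.8 -1.1 30.3] M [-0.02  1.15 -0.03] open 0.178 j6 1.1
now shift [-0.0005 -0.0002 -0.0005] roll -0.1 ; shift if rolled first [-0.0005 -0.0002 -0.0005]
```

The key is seated: TCP z is 0.0695 against about 0.070 expected, with 30 N upward. I'll release briefly so it settles, then regrip and turn.

Call:
play_rows([
  {"claw":0.03,"tx":0,"ty":0,"tz":-0.001,"roll":0},
  {"claw":0.03,"tx":0,"ty":0,"tz":0,"roll":0},
  {"claw":0.0,"tx":0,"ty":0,"tz":0,"roll":0},
  {"claw":0.0,"tx":0,"ty":0,"tz":0,"roll":0},
  {"claw":0.0,"tx":0,"ty":0,"tz":0,"roll":0},
])

```text
time: 18.6
tcp_pos: [0.5064, 0.1424, 0.0721]
ee_rot: [0.963, 0.271, 0.006, 0.004]
contact_force: [-0.4, -0.6, 3.1]
opening: 0.176
```

Call:
play_rows([
  {"claw":0.0,"tx":0,"ty":0,"tz":0,"roll":-4},
  {"claw":0.0,"tx":0,"ty":0,"tz":0,"roll":-4},
  {"claw":0.0,"tx":0,"ty":0,"tz":0,"roll":-5},
  {"claw":0.0,"tx":0,"ty":0,"tz":0,"roll":-5},
  {"claw":0.0,"tx":0,"ty":0,"tz":0,"roll":-4},
  {"claw":0.0,"tx":0,"ty":0,"tz":0,"roll":0},
])

```text
time: 19.2
tcp_pos: [0.5069, 0.1433, 0.0721]
ee_rot: [0.891, 0.455, 0.006, 0.005]
contact_force: [-0.1, 0.1, 4.6]
opening: 0.175
```

```bash
python3 - <<'E'
from h import *
go(.505,.1421,10)
E
```

```text
t 19.2 tcp [0.5069 0.1433 0.0721] yaw -35.92 tilt [ 0.0143 -0.003  -0.9999] F [-0.1  0.1  4.6] M [0.01 0.17 0.01] open 0.175 j6 0.7
now shift [-0.0021 -0.0008 -0.    ] roll -45.92 ; shift if rolled first [-0.0008 -0.0021 -0.    ]
```

Call:
play_rows([
  {"claw":0.0,"tx":-0.001,"ty":-0.0005,"tz":0,"roll":-4},
  {"claw":0.0,"tx":0,"ty":0,"tz":0,"roll":-5},
  {"claw":0.0,"tx":0,"ty":0,"tz":0,"roll":-5},
  {"claw":0.0,"tx":0,"ty":0,"tz":0,"roll":-5},
  {"claw":0.0,"tx":0,"ty":0,"tz":0,"roll":-4},
  {"claw":0.0,"tx":0,"ty":0,"tz":0,"roll":0},
])

```text
time: 19.8
tcp_pos: [0.5058, 0.144, 0.0722]
ee_rot: [0.781, 0.624, 0.005, 0.005]
contact_force: [-0.6, -0.4, 4.6]
opening: 0.174
```

```bash
python3 - <<'E'
from h import *
go(.505,.1421,10)
E
```

```text
t 19.8 tcp [0.5058 0.144  0.0722] yaw -12.78 tilt [ 1.410e-02 -5.000e-04 -9.999e-01] F [-0.6 -0.4  4.6] M [0.11 0.15 0.04] open 0.174 j6 0.29
now shift [-0.002  -0.0004 -0.    ] roll -22.78 ; shift if rolled first [-0.0017 -0.0011 -0.    ]
```

Call:
play_rows([
  {"claw":0.0,"tx":-0.001,"ty":-0.0005,"tz":0,"roll":-4},
  {"claw":0.0,"tx":0,"ty":0,"tz":0,"roll":-4},
  {"claw":0.0,"tx":0,"ty":0,"tz":0,"roll":-4},
  {"claw":0.0,"tx":0,"ty":0,"tz":0,"roll":-3},
  {"claw":0.0,"tx":0,"ty":0,"tz":0,"roll":0},
])

```text
time: 20.3
tcp_pos: [0.505, 0.1439, 0.0722]
ee_rot: [0.695, 0.719, 0.005, 0.005]
contact_force: [-0.6, 0.7, 3.9]
opening: 0.177
```

```bash
python3 - <<'E'
from h import *
go(.505,.1421,10)
E
```

```text
t 20.3 tcp [0.505  0.1439 0.0722] yaw 1.89 tilt [ 0.0137  0.0012 -0.9999] F [-0.6  0.7  3.9] M [ 0.11  0.23 -0.02] open 0.177 j6 0.03
now shift [-0.0018 -0.     -0.    ] roll -8.11 ; shift if rolled first [-0.0018 -0.0003 -0.    ]
```

Call:
play_rows([
  {"claw":0.0,"tx":0,"ty":0,"tz":0,"roll":-3},
  {"claw":0.0,"tx":0,"ty":0,"tz":0,"roll":-3},
  {"claw":0.0,"tx":0,"ty":0,"tz":0,"roll":-2},
])

```text
time: 20.6
tcp_pos: [0.5047, 0.1441, 0.0722]
ee_rot: [0.646, 0.764, 0.005, 0.004]
contact_force: [0.0, -0.1, 3.3]
opening: 0.176
```

```bash
python3 - <<'E'
from h import *
go(.505,.1421,14)
E
```

```text
t 20.6 tcp [0.5047 0.1441 0.0722] yaw 9.59 tilt [ 0.0131  0.0016 -0.9999] F [ 0.  -0.1  3.3] M [ 0.13  0.22 -0.06] open 0.176 j6 -0.1
now shift [-0.002  -0.0001  0.    ] roll -4.41 ; shift if rolled first [-0.002  -0.0002  0.    ]
```

Call:
play_rows([
  {"claw":0.0,"tx":0,"ty":0,"tz":0,"roll":-3},
  {"claw":0.0,"tx":0,"ty":0,"tz":0,"roll":-3},
])

```text
time: 20.8
tcp_pos: [0.5043, 0.144, 0.0722]
ee_rot: [0.606, 0.796, 0.004, 0.004]
contact_force: [-1.0, -0.5, 4.6]
opening: 0.177
```

```bash
python3 - <<'E'
from h import *
go(.505,.1421,14)
E
```

```text
t 20.8 tcp [0.5043 0.144  0.0722] yaw 15.43 tilt [ 0.012   0.0016 -0.9999] F [-1.  -0.5  4.6] M [-0.09  0.28 -0.16] open 0.177 j6 -0.21
now shift [-0.002   0.0002  0.    ] roll 1.43 ; shift if rolled first [-0.002   0.0002  0.    ]
```

Call:
play_rows([
  {"claw":0.0,"tx":0,"ty":0,"tz":0,"roll":-3},
  {"claw":0.0,"tx":0,"ty":0,"tz":0,"roll":-3},
])

```text
time: 21.0
tcp_pos: [0.5039, 0.1434, 0.0722]
ee_rot: [0.564, 0.826, 0.003, 0.004]
contact_force: [-0.6, -0.7, 3.5]
opening: 0.182
```

```bash
python3 - <<'E'
from h import *
go(.505,.1421,14)
E
```

```text
t 21.0 tcp [0.5039 0.1434 0.0722] yaw 21.31 tilt [ 1.090e-02  7.000e-04 -9.999e-01] F [-0.6 -0.7  3.5] M [-0.02  0.17 -0.17] open 0.182 j6 -0.31
now shift [-0.0017  0.0005  0.    ] roll 7.31 ; shift if rolled first [-0.0016  0.0007  0.    ]
```

Call:
play_rows([
  {"claw":0.0,"tx":0,"ty":0,"tz":0,"roll":-3},
  {"claw":0.0,"tx":0,"ty":0,"tz":0,"roll":-3},
])

```text
time: 21.2
tcp_pos: [0.5038, 0.1433, 0.0722]
ee_rot: [0.523, 0.852, 0.003, 0.004]
contact_force: [-0.2, -0.5, 4.5]
opening: 0.18
```

```bash
python3 - <<'E'
from h import *
go(.505,.1421,14)
c=grab('side','side6.png')
o=cv2.resize(c['image'][160:280,220:380],None,fx=4,fy=4,interpolation=2)
cv2.imwrite('pics/s6c.png',o[...,::-1])
E
```

```text
t 21.2 tcp [0.5038 0.1433 0.0722] yaw 26.97 tilt [ 0.0104  0.0014 -0.9999] F [-0.2 -0.5  4.5] M [ 0.11  0.18 -0.54] open 0.18 j6 -0.41
now shift [-0.0016  0.0005  0.    ] roll 12.97 ; shift if rolled first [-0.0015  0.0009  0.    ]
```

View pics/s6c.png

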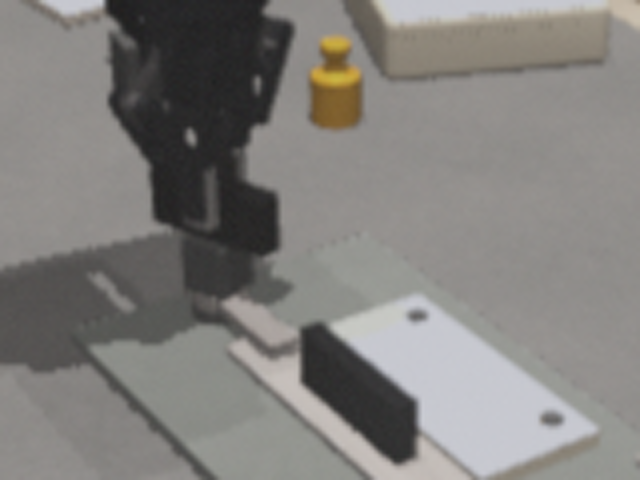

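The keeper arm now lies over the straightedge's end, crop (225..295, 300..350). The turning torque is rising to 0.54 N m, which suggests the stop. One more nudge to confirm, then release and retreat.

Call:
play_rows([
  {"claw":0.0,"tx":0,"ty":0,"tz":0,"roll":-3},
  {"claw":0.0,"tx":0,"ty":0,"tz":0,"roll":-3},
])

```text
time: 21.45
tcp_pos: [0.5037, 0.1433, 0.0722]
ee_rot: [0.481, 0.877, 0.004, 0.004]
contact_force: [-0.3, -1.4, 4.0]
opening: 0.177
```

```bash
python3 - <<'E'
from h import *
go(.505,.1421,14)
E
```

```text
t 21.45 tcp [0.5037 0.1433 0.0722] yaw 32.47 tilt [ 0.0098  0.0029 -0.9999] F [-0.3 -1.4  4. ] M [-0.08  0.21 -0.82] open 0.177 j6 -0.51
now shift [-0.0018  0.0005  0.    ] roll 18.47 ; shift if rolled first [-0.0015  0.001   0.    ]
```

Call:
play_rows([
  {"claw":0.06,"tx":0,"ty":0,"tz":0,"roll":0},
  {"claw":0.06,"tx":0,"ty":0,"tz":0,"roll":0},
  {"claw":0.06,"tx":0,"ty":0,"tz":0,"roll":0},
  {"claw":0.06,"tx":0,"ty":0,"tz":-0.01,"roll":0},
  {"claw":0.06,"tx":0,"ty":0,"tz":-0.02,"roll":0},
  {"claw":0.06,"tx":0,"ty":0,"tz":-0.03,"roll":0},
  {"claw":0.06,"tx":0,"ty":0,"tz":-0.04,"roll":0},
  {"claw":0.06,"tx":0,"ty":0,"tz":-0.03,"roll":0},
  {"claw":0.06,"tx":0.02,"ty":0,"tz":0,"roll":0},
  {"claw":0.06,"tx":0.04,"ty":-0.01,"tz":0,"roll":0},
  {"claw":0.06,"tx":0.04,"ty":-0.01,"tz":0,"roll":0},
  {"claw":0.06,"tx":0.04,"ty":-0.01,"tz":0,"roll":0},
])

```text
time: 22.65
tcp_pos: [0.4075, 0.246, 0.211]
ee_rot: [0.489, 0.872, 0.006, 0.009]
contact_force: [0.1, 0.9, -0.2]
opening: 0.701
```

Call:
play_rows([
  {"claw":0.06,"tx":0.03,"ty":0,"tz":0,"roll":0},
  {"claw":0.06,"tx":0.02,"ty":0,"tz":0,"roll":0},
  {"claw":0.06,"tx":0,"ty":0,"tz":0,"roll":0},
])

```text
time: 22.95
tcp_pos: [0.3751, 0.2923, 0.2126]
ee_rot: [0.488, 0.873, 0.007, 0.009]
contact_force: [0.6, -0.8, -0.1]
opening: 0.701
```

```bash
python3 - <<'E'
from h import *
go(.505,.1421,14)
t=grab('top','top7.png'); c=grab('side','side7.png'); P=cloud(t); h=P[...,2]
rect((h>.085)&(h<.12),0.0965,t,(225,245,275,305),'key top')
rect((h>.045)&(h<.07),0.054,t,(275,255,345,300),'rib')
a=cv2.resize(t['image'][205:315,220:370],None,fx=4,fy=4,interpolation=2)[:, :600]
b=cv2.resize(c['image'][170:280,220:340],None,fx=4,fy=4,interpolation=2)
print('key top z',np.percentile(h[245:305,225:275],99.5))
o=np.concatenate([a,b],1);o=cv2.resize(o,(800,int(o.shape[0]*800/o.shape[1])))
cv2.imwrite('pics/f.png',o[...,::-1])
E
```

```text
t 22.95 tcp [0.3751 0.2923 0.2126] yaw 31.64 tilt [ 0.0214  0.003  -0.9998] F [ 0.6 -0.8 -0.1] M [-0.01 -0.02 -0.03] open 0.701 j6 -0.12
now shift [-0.196   0.0318  0.0023] roll 17.64 ; shift if rolled first [-0.1771  0.0897  0.0023]
key top ctr [501.2 142.1] size [17.  79.9] ang 29.4
rib ctr [512.5   1.1] size [14.3 88.9] ang 4.5
key top z 0.10305022119301235
```

View pics/f.png

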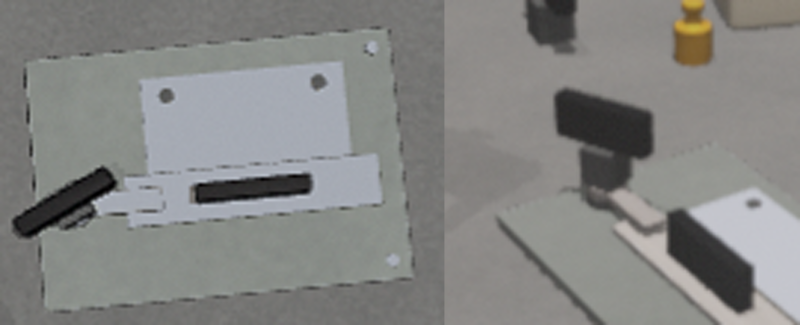

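```bash
python3 - <<'E'
from h import *
for n,roi,lo,z in(('top0',(125,255,170,295),.055,.0675),('top7',(215,240,275,305),.08,.0965)):
    t=load(n); P=cloud(t); h=P[...,2].copy(); m=np.zeros(h.shape,bool); x0,y0,x1,y1=roi; m[y0:y1,x0:x1]=1
    m&=(h>lo)&(h<lo+.06)&(t['image'].max(2)<60)
    m=cv2.erode(m.astype(np.uint8),np.ones((3,3)))>0
    q=P[m]; print(n,m.sum(),'median z',np.median(q[:,2]).round(4))
    A=np.c_[q[:,:2]-q[:,:2].mean(0),np.ones(len(q))]; co=np.linalg.lstsq(A,q[:,2],rcond=None)[0]; print('slope',co.round(3))
    d=q[:,:2]-q[:,:2].mean(0); w=np.linalg.svd(d,full_matrices=False)[2][0]; print('axis deg',np.degrees(np.arctan2(w[1],w[0])))
t=load('top7');h=cloud(t)[...,2]; b=t['image'].astype(int); 
# keeper arm: from spindle toward tip; edges of arm at z=.024 above straightedge
s=load('side7'); cv2.imwrite('pics/g.png',np.concatenate([cv2.resize(t['image'][245:300,218:293],(600,440),interpolation=2)],1)[...,::-1])
E
```

```text
top0 146 median z 0.0675
slope [ 0.125 -0.111  0.067]
axis deg -134.37936780462783
top7 149 median z 0.0971
slope [ 0.011 -0.005  0.097]
axis deg 118.47266305577709
```

View pics/g.png

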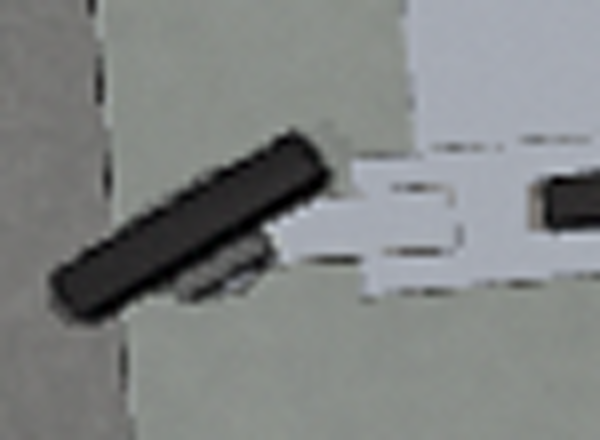

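The key's top is at 0.0971 m (0.0965 expected), so it is fully down. The keeper arm's tip at crop (460,220) runs parallel to the straightedge and lies over its end. One last check of flushness across the plaque plus straightedge, then I hand in.

```bash
python3 - <<'E'
from h import *
from scipy.ndimage import map_coordinates
t=grab('top'); b=t['image'].astype(float)@[0,0,1.]-0; b=t['image'][...,2].astype(float)
a=np.radians(4.4); O=np.array([.533,.0044]); X=np.array([np.cos(a),np.sin(a)]); Y=np.array([-X[1],X[0]])
def prof(y,xs,z):
    p=np.array([[*(O+x*X+y*Y),z] for x in xs]); uv=proj(t,p); return map_coordinates(b,[uv[:,1],uv[:,0]],order=1)
for y in(-.07,-.055,.055,.07):
    xs=np.arange(.06,.09,.0005); g=prof(y,xs,.022); far=xs[np.argmin(np.diff(g))]
    xs2=np.arange(-.055,-.03,.0005); g2=prof(y,xs2,.018); near=xs2[np.argmax(np.diff(g2))]
    xs3=np.arange(-.012,.012,.001); g3=prof(y,xs3,.018)
    print(y,'far',far.round(4),'near',near.round(4),'sum',(far-near).round(4),'gap prof',g3.round(0).astype(int).tolist())
h=cloud(t)[...,2]; rect((h>.085)&(h<.12),0.0965,t,(225,245,275,305),'key top')
E
```

```text
-0.07 far 0.074 near -0.0395 sum 0.1135 gap prof [179, 180, 180, 181, 181, 180, 179, 180, 180, 176, 163, 153, 164, 175, 179, 179, 180, 180, 180, 179, 179, 179, 179, 179]
-0.055 far 0.0745 near -0.04 sum 0.1145 gap prof [178, 178, 179, 179, 180, 180, 180, 179, 180, 181, 182, 157, 132, 140, 162, 177, 179, 180, 180, 179, 180, 180, 181, 180]
0.055 far 0.075 near -0.0405 sum 0.1155 gap prof [180, 180, 180, 180, 179, 180, 180, 180, 180, 176, 167, 158, 166, 175, 178, 180, 181, 180, 180, 179, 179, 179, 180, 180]
0.07 far 0.0745 near -0.04 sum 0.1145 gap prof [162, 167, 173, 179, 179, 179, 179, 180, 180, 182, 182, 154, 128, 137, 161, 177, 179, 181, 180, 180, 179, 179, 179, 179]
key top ctr [501.4 142.2] size [17.  79.9] ang 28.9
```

```bash
python3 -c "
from h import *
print(bot.hand_in())"
```

```text
the job is handed in; nothing more can be done
None
```

The straightedge is laid flush and the keeper is swung over its end with the handle left on the spindle. I handed the job in at about 23 s; hand-in gives no verdict.

- **Straightedge:** I set it on the deck and pushed it against the plaque until I felt contact. In the last top view, the span from the plaque's far edge to the straightedge's near edge was 113.5–115.5 mm, against 115 mm if flush. It is parallel to the plaque within about 0.1° and about 2–3 mm off centre along the edge.
- **Handle choice:** I used the 80 mm handle; the look-alike measured about 103 mm long and 93 mm tall.
- **Handle fit:** It went fully down on the spindle, with its top at 97.1 mm against 96.5 mm expected.
- **Keeper:** I turned it counterclockwise until the wrist torque reached 0.8 N m. The keeper arm looks parallel to the straightedge and covers its end, so I take it to be at the stop.
- **Disagreement:** The handle came to rest about 24° past square with the keeper, more than the stated play of about 11°. It may be slightly wedged from that last push. It did not spring back after release, and I left it so as not to drag the keeper back.
- **Other things:** I saw no contact with the other bench items, but did not measure their positions again.

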